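# Load the sample carousel into the analyser's drawer

## Robot

A 6-joint arm with a two-finger parallel gripper is mounted at the origin on the work surface. World frame = base frame: x ahead of the robot, y to its left, z up, the work surface at z = 0. Lengths are in m, angles in degrees, forces in N, time in s.
With the tool pointing down it reaches from about 0.35 to 0.875 m from the base axis. Payload 4.2 kg.
Tool frame: the origin (TCP) lies on the centre line of the jaws, within the pads' length; the fingertips stand 19 mm ahead of it and the grasp point (between the pads) is the TCP; x points along the fingers, y is the direction in which the jaws open and shut, and the axes are right-handed (so a half turn about x gives the same grasp; the last joint's range is limited). The gripper opens to 87 mm and grips with 3 to 60 N. Pads are 19 mm wide; open, the fingers measure 117 mm over their backs; the gripper's body (75 mm by 190 mm) begins 51 mm behind the grasp point.
Start: joints at [78.415, 22.042, 0.453, 0, -68.411, -14.817], TCP at [0.278, 0.56, 0.242] pointing down, gripper open.
Joint ranges: [-179.83, 179.83], [-69.29, 118.12], [-61.27, 80.66], [-181.25, 117.63], [-171.15, -9.14], [-177.46, 177.46]. Speed limits (degrees/s): [159.86, 159.86, 180, 180, 180, 180].

## Interface

Orientations are given as a 3x3 rotation matrix whose columns are the frame's x, y, z axes.
In Python, from station import r, viewer, job, spotter gives the robot as it stands.
- The arm moves only by the tool play_rows, never from a script. Its argument "commands" is a list of rows, each an object of numbers: "fingers": the gripper command: -1 is fully open, 1 is shut, values between are in proportion; "tx", "ty", "tz": the shift along the tool's x, y, z normalised to -1 to 1, where 1 is 750 mm; "ax", "ay", "az": the turn, a rotation vector about the tool's x, y, z normalised to -1 to 1, where 1 is pi rad. In form: [{"fingers": .., "tx": .., "ty": .., "tz": .., "ax": .., "ay": .., "az": ..}, ...]. A call has 1 to 5 rows; each row is the pose to reach, as a shift and turn from the pose commanded when the call began, along the tool's axes at that moment, turning the shorter way round; what a row does not reach only later rows make up. A row lasts 1/12 s, in which the tool goes at most 41.7 mm and 7.16 degrees, less where a joint would pass 70% of its speed; a pose out of reach is approached as far as the arm can. A call with a number of a shift or a turn outside -1 to 1 is refused whole. A call with a gripper value outside its range is refused whole. The fingers move at their own pace and stop on an object; the grip force is fixed at half the most. Time passes only in rows, so rows that repeat a pose let the fingers close. It gives the time, the measured TCP pose, the force and the opening at its end, in the units of the state.
- r.sense(): the state, without advancing time (a new reading comes with each control period).
- viewer.capture(name): name is "scene" or "side" or "wrist"; returns a dict with "image" (420x560x3 uint8, red, green, blue), "fx", "fy", "cx", "cy" (pixels), "R" (3x3) and "t" (3): a world point X has camera coordinates R X + t; the wrist camera has in their place "mount" (4x4, takes a point from camera to tool coordinates, whose origin is the TCP and whose axes are the tool frame's). Camera axes: x right, y down, z forward; pixel columns grow to the right and rows downward; lengths in m; the calibration is good to about 2 mm. A picture is of the moment at which its call begins: read the wrist's pose just before it. There is no depth.
- job.finish_job(): hands the job in, once; it reports no verdict.
Trained networks look in a picture, given as the dict that the camera call returned (one of the last four; its "shot" number tells which), for a name from the list of things; names that differ only in an ending like _2 or _b are one class to them, and where a whole thing is asked for, a point or a joint stands for the part that bears it (a point fixed in the world has none). Each returns a list of dicts, best first, with "score" (0 to 1); they miss things now and then, are a little off and sometimes report something else, mostly with a low value. They report only what shows in the picture. A call takes as long as a camera call. They do not tell look-alikes from the thing itself.
- spotter.find_in(name, picture): "uv" ([column, row] in pixels, amid what is visible of it).
- spotter.silhouettes(name, picture): "region" (420x560 bool, what is visible of it) and "uv" ([column, row] in pixels, amid what is visible of it).
The state is a dict: "time_s": time; "joints": joint angles; "joint_velocities": joint speeds; "effort": joint torques, N m; "tcp_pos": TCP position; "ee_rot": TCP orientation; "wrist_force": force on the tool from outside, world axes, zero at the start; "moment": the same for the moment, N m; "gripper_width": opening from 0.0 (shut) to 1.0 (fully open).
Only numpy, scipy, OpenCV 4.12 (cv2) and the standard library are available. Lean on these libraries where they do the work, as an engineer would, in place of code of your own. Each camera call takes 0.05 s, during which the arm holds its last target. There are 200 camera calls.

## Task

Pull the analyser's sample drawer out to its stop and set the sample carousel, kept level, down gently on the drive spindle in it, turning it until it drops fully home over the spindle's cross bar. Then push the drawer fully shut without slamming it, and leave the tube rack, the bottle and the scanner where they are.

Things in the scene. Friction and masses are not known exactly. Their poses are not given: they have to be found in the camera images.
- analyser: Fixed white bench-top instrument 340 wide, 300 deep: front deck 140 high and 120 deep, then a rear housing 225 high. Origin: on the bench under the middle of its front face; x points into the machine (against the drawer's pull), y along the front face, z up. The drawer bay in the front face is 176 wide; its upper edge is 117 above the bench.
- drawer (a joint): How far the sample drawer is out, in m: 0 is shut, its front flush with the analyser's front face; 0.180 is the stop. It slides along the analyser's -x and may start up to 20 mm ajar. About 3 N moves it (plus 8 N per m/s); no latch or spring, it stays where left. Front plate 171 wide, 12 thick, 22 to 115 above the bench; behind it an open tray, side walls 78 off the middle, 60 above the bench.
- handle (a point): Middle of the drawer's bar handle; moves with the drawer. Level round bar 10 thick along y, 106 above the bench, its centre 40 in front of the front plate: a gap of 35 behind the bar, open above and below, 100 wide between the end posts that join bar and plate. x points into the analyser, y along the bar, z up.
- spindle (a point): Seat of the carousel in the drawer, on the spindle's axis at the top of a steel flange of radius 28; 40 above the bench, 127 behind the bar handle, 93 clear of the analyser's front face when the drawer is at its stop. Moves with the drawer but does not turn with the drive: x points into the analyser, z up. A carousel fully home has its origin here, at any angle.
- spindle_tip (a point): Tip of the spindle, 37 above the seat: radius 9 for 26, then a cone to radius 3. Across its foot lies the drive's cross bar, 44 long, 7 wide, 8 high, parked along the drawer's travel give or take 30 degrees. Its angle is not reported: see it from above with the drawer out, or feel it. The drive is stiff (0.25 N m): a carousel turned on top of the bar does not carry it round; one home on it does.
- carousel: Sample carousel, 0.2 to 0.4 kg: white disc of diameter 130, 12 to 30 above the origin, 12 grey cups near its rim up to 36, boss of radius 26 up to 46, upright grey fin on top. It stands on its boss. Origin: middle of the boss's underside. A bore 20.4 wide, 39 deep goes up into the boss and takes the spindle. It is held by the fin.
- fin (a point): Middle of the carousel's fin, 59 above the carousel's origin: 44 long along x, 14 thick along y, from 46 to 72 above the origin. x along the fin and along the slot below it.
- slot (a point): Underside of the carousel's boss, middle of a slot 11 wide, 11 deep, across the boss along x (parallel to the fin), open at both ends. Off the cross bar, the carousel rides on top of it, 8 too high, and its fin would foul the bay's upper edge. When slot and bar agree within about 5 degrees it drops home by its own weight if free to fall. Half a turn makes no difference.
- tube_rack: Bystander: white tube rack with capped tubes, 190 along x, 70 along y, 97 high. Origin at the centre of its underside. It and the carousel may swap sides.
- bottle: Bystander: white bottle, diameter 64, 125 high. Origin at the centre of its underside.
- scanner: Bystander: hand-held scanner lying on the bench, about 155 long along x, 75 wide, 36 high. Origin at the centre of its underside.
There are look-alikes about, which are no part of the job. Leave any brown look-alike of the carousel alone.

How it is judged (in metres and radians):
On the way, in this order (a step that is already met when the one before it is completed fails the run):
1. the drawer is pulled out to its stop (within 6 mm of 180 mm) (value of joint drawer above 0.174 m), for 0.2 s.
2. the carousel has dropped fully home on the spindle, within 3 mm of its seat height, its axis within 4 mm of the spindle's, level within 0.05 rad (z of carousel in the frame of spindle between -0.003 and 0.003 m and horizontal distance between carousel and spindle below 0.004 m and angle between carousel's own z axis and vertical below 0.05 rad), for 0.3 s.
At the end, for the whole second after the job is handed in: The drawer is shut to within 5 mm and the carousel is still fully home on its spindle: seat height within 3 mm, axis within 4 mm of the spindle's axis, level within 0.05 rad, at rest (all of step 2 and value of joint drawer below 0.005 m and linear speed of carousel below 0.02 m/s); the robot touches nothing.
It fails at once if the tube rack is moved by more than 30 mm or tipped over (distance of tube_rack from where it was at the start of the episode above 0.03 m or angle between tube_rack's own z axis and vertical above 0.4 rad).
It fails at once if the bottle is moved by more than 30 mm or tipped over (distance of bottle from where it was at the start of the episode above 0.03 m or angle between bottle's own z axis and vertical above 0.4 rad).
It fails at once if the scanner is moved by more than 30 mm or tipped over (distance of scanner from where it was at the start of the episode above 0.03 m or angle between scanner's own z axis and vertical above 0.4 rad).
It fails at once if the carousel is tilted by more than 0.35 rad, or let fall from a height (faster than 0.65 m/s while the fingers do not hold it) (angle between carousel's own z axis and vertical above 0.35 rad or (linear speed of carousel above 0.65 m/s and contact force between the fingers and carousel below 0.1 N)).
It fails at once if the drawer is slammed (moves at more than 0.5 m/s) (velocity of joint drawer below -0.5 m/s or velocity of joint drawer above 0.5 m/s).
It also fails if it takes over 72 s, if anything falls off the work surface, if the arm or the gripper's body presses on something with over 40 N, if the wrist force passes 120 N, or if a joint passes its speed limit or range.

## Working session

There is one attempt and no reset: what is moved stays moved. The work goes in short steps, Python scripts to look and compute and a tool call to move; the robot and the scene stay as the last step left them, time stands still between calls to the robot, and variables do not carry over. Pictures are saved under pics/ and viewed, about 8 in all and at most 12, crops included, and the job is handed in when it is done.

Besides the shell and the picture viewer there is one more tool, called after ">>>" as a command line: name --argument value ..., lists and objects as JSON in quotes. play_rows: Moves the arm, as the interface text tells. Its arguments: {"type":"object","properties":{"commands":{"type":"array"}},"required":["commands"]}

```bash
ls; mkdir -p pics
python3 - <<'E'
from station import r, viewer, job, spotter
import cv2,numpy as np
s=r.sense();print(s['tcp_pos'],s['ee_rot'],s['gripper_width'],s['wrist_force'])
ims=[]
for n in ["scene","side"]:
    p=viewer.capture(n);ims.append(p['image'])
    print(n,p['fx'],p['cx'],p['cy'],np.array(p['R']).round(4).tolist(),np.array(p['t']).round(4).tolist())
    for k in ["analyser","drawer","handle","carousel","fin","spindle","tube_rack","bottle","scanner"]:
        print(k,[(np.round(d['uv']).tolist(),round(d['score'],2)) for d in spotter.find_in(k,p)][:4])
    cv2.imwrite(f'pics/{n}0.png',cv2.resize(p['image'][:,:,::-1],(800,600)))
E
```

```text
pics
[0.27764694 0.55931814 0.24046103] [[-8.79092930e-04 -4.44831364e-01 -8.95613915e-01]
 [-1.99069443e-03 -8.95611708e-01  4.44832222e-01]
 [-9.99997632e-01  2.17394249e-03 -9.81973965e-05]] 1.0012424261412947 [-0.430186    0.50939492 -0.82289457]
scene 504.5621043858377 281.18997792093234 219.24803891683334 [[0.6476, 0.7619, 0.0024], [0.6371, -0.5398, -0.5502], [-0.4179, 0.3579, -0.835]] [-0.408, -0.3001, 1.5904]
analyser [([355.0, 285.0], 0.98)]
drawer [([302.0, 226.0], 0.68)]
handle [([296.0, 238.0], 0.58)]
carousel [([234.0, 177.0], 0.77), ([313.0, 156.0], 0.73), ([362.0, 125.0], 0.73)]
fin [([363.0, 124.0], 0.85), ([233.0, 173.0], 0.8), ([313.0, 156.0], 0.64)]
spindle [([289.0, 233.0], 0.66)]
tube_rack [([124.0, 286.0], 0.62)]
bottle [([168.0, 365.0], 0.71)]
scanner [([402.0, 186.0], 0.92)]
side 380.60027735081354 285.2340831056684 206.14628821559208 [[-0.9972, -0.0743, 0.0027], [-0.0608, 0.7938, -0.6052], [0.0428, -0.6036, -0.7961]] [0.5639, 0.031, 1.104]
analyser [([179.0, 193.0], 0.83), ([329.0, 298.0], 0.34)]
drawer [([245.0, 198.0], 0.6), ([330.0, 298.0], 0.17)]
handle [([247.0, 195.0], 0.57)]
carousel [([329.0, 386.0], 0.86), ([365.0, 228.0], 0.72), ([330.0, 295.0], 0.63)]
fin [([327.0, 387.0], 0.82), ([328.0, 300.0], 0.71), ([365.0, 226.0], 0.71)]
spindle [([245.0, 194.0], 0.79), ([329.0, 118.0], 0.28)]
tube_rack [([330.0, 116.0], 0.91), ([246.0, 196.0], 0.32)]
bottle [([258.0, 107.0], 0.85)]
scanner [([224.0, 341.0], 0.64)]
```

View pics/scene0.png

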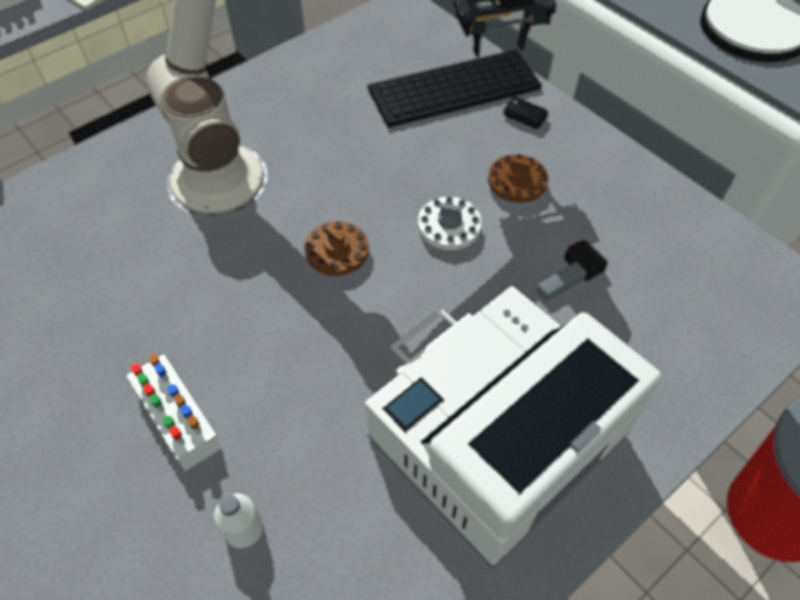

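View pics/side0.png

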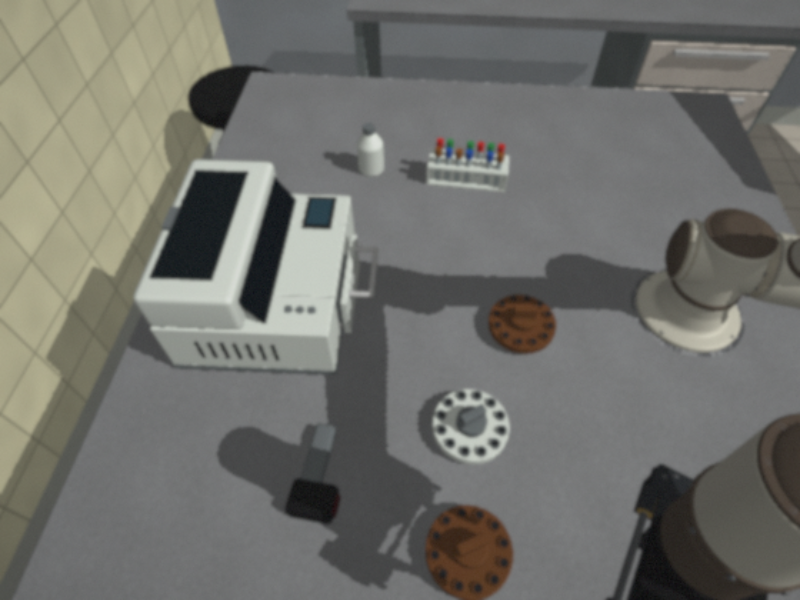

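```bash
cat > h.py <<'E'
from station import r, viewer, job, spotter
import cv2,numpy as np
def ray(p,uv):
    d=np.array([(uv[0]-p['cx'])/p['fx'],(uv[1]-p['cy'])/p['fy'],1.])
    if 'mount' in p and p.get('R') is None:
        M=np.array(p['mount']);s=p['s'];Rt=np.array(s['ee_rot'])
        return Rt@M[:3,3]+Rt@np.zeros(3)+np.array(s['tcp_pos']), Rt@(M[:3,:3]@d)
    R=np.array(p['R']);t=np.array(p['t']);return -R.T@t, R.T@d
def onz(p,uv,z):
    c,d=ray(p,uv);return c+d*(z-c[2])/d[2]
def tri(p,uv,q,uw):
    c,d=ray(p,uv);e,f=ray(q,uw)
    a,b=np.linalg.lstsq(np.c_[d,-f],e-c,rcond=None)[0]
    x,y=c+a*d,e+b*f
    return (x+y)/2,np.linalg.norm(x-y)
def proj(p,X):
    X=np.array(X,float)
    if p.get('R') is None:
        M=np.array(p['mount']);s=p['s'];Rt=np.array(s['ee_rot'])
        q=M[:3,:3].T@(Rt.T@(X-s['tcp_pos'])-M[:3,3])
    else: q=np.array(p['R'])@X+p['t']
    return np.array([p['fx']*q[0]/q[2]+p['cx'],p['fy']*q[1]/q[2]+p['cy']])
def wrist():
    s=r.sense();p=viewer.capture('wrist');p['s']=s;return p
E
python3 - <<'E'
from h import *
a=viewer.capture('scene');b=viewer.capture('side')
k=.7
P={'white disc':((450,222),(471,425)),'fin':((450,217),(472,421)),'bar-R?':((394,348),(376,249)),'bar-L':((444,312),(373,293)),
'deck corner L':((511,288),(337,325)),'deck corner R':((367,405),(352,197)),'brown1':((337,247),(522,323)),'brown2':((518,177),(469,551)),
'bottle cap':((230,502),(369,131)),'rack':((170,405),(468,165)),'scanner':((573,270),(316,475))}
for n,(u,v) in P.items():
    x,e=tri(a,np.array(u)*k,b,np.array(v)*k);print(n,x.round(3),round(e,4))
for n,im,c in (('s',a,(310,150)),('d',b,(330,297))):pass
print('deck',onz(a,np.array((511,288))*k,.14),onz(a,np.array((367,405))*k,.14))
print('bar z',onz(a,np.array((394,348))*k,.106),onz(a,np.array((444,312))*k,.106))
print('bar z',onz(b,np.array((376,249))*k,.106),onz(b,np.array((373,293))*k,.106))
for k2 in ['handle','fin']:
  print(k2,[onz(a,d['uv'],.1 if k2=='handle' else .059).round(3) for d in spotter.find_in(k2,a)],[onz(b,d['uv'],.1 if k2=='handle' else .059).round(3) for d in spotter.find_in(k2,b)])
c1=cv2.resize(a['image'][110:300,210:400,::-1],(390,390),interpolation=3)
c2=cv2.resize(b['image'][120:345,190:415,::-1],(410,390),interpolation=3)
cv2.imwrite('pics/crop.png',np.hstack([c1,c2]))
E
```

```text
white disc [0.437 0.292 0.02 ] 0.0052
fin [0.437 0.292 0.036] 0.0047
bar-R? [ 0.632 -0.023  0.103] 0.006
bar-L [0.629 0.09  0.105] 0.0149
deck corner L [0.681 0.192 0.143] 0.0243
deck corner R [ 0.695 -0.134  0.131] 0.0113
brown1 [0.339 0.073 0.02 ] 0.0044
brown2 [0.439 0.492 0.019] 0.0039
bottle cap [ 0.685 -0.383  0.113] 0.0007
rack [ 0.446 -0.365  0.043] 0.001
scanner [0.686 0.396 0.018] 0.0036
deck [0.69063641 0.19788426 0.14      ] [ 0.70385962 -0.13473264  0.14      ]
bar z [ 0.63620477 -0.02286304  0.106     ] [0.63678796 0.0915618  0.106     ]
bar z [ 0.62890273 -0.02181193  0.106     ] [0.62258441 0.08596119 0.106     ]
handle [array([0.627, 0.041, 0.1  ])] [array([0.671, 0.047, 0.1  ])]
fin [array([0.458, 0.469, 0.059]), array([0.374, 0.049, 0.059]), array([0.47 , 0.271, 0.059])] [array([0.441, 0.313, 0.059]), array([0.438, 0.505, 0.059]), array([0.345, 0.103, 0.059])]
```

View pics/crop.png

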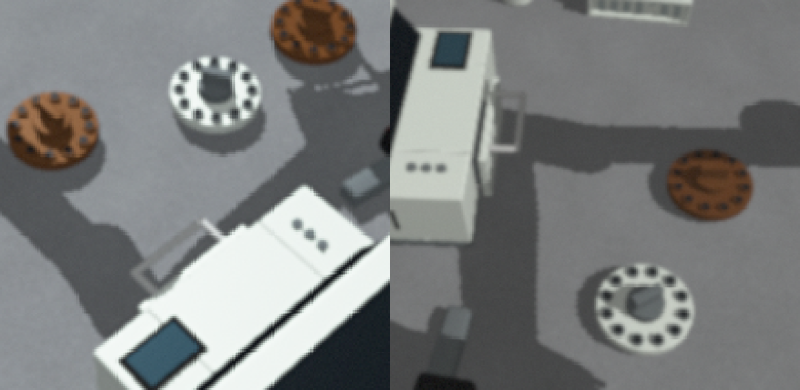

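The candidates for the carousel are white at scene pixel (315,155), brown at (236,173) and brown at (363,124). The white one fits the description: white disc, grey cups, grey fin. The crop confirms it, at about (0.437, 0.292). The handle is near (0.63, 0.033), with the drawer slightly ajar. I'll move above the handle first.

```bash
cat >> h.py <<'E'
from scipy.spatial.transform import Rotation as Ro
def plan(pos,yaw,note=''):
    s=r.sense();R=np.array(s['ee_rot']);c,sn=np.cos(np.radians(yaw)),np.sin(np.radians(yaw))
    T=np.array([[0,c,sn],[0,sn,-c],[-1,0,0]])
    d=np.array(pos)-s['tcp_pos'];t=R.T@d/.75;a=Ro.from_matrix(R.T@T).as_rotvec()/np.pi
    print(note,'t',t.round(4),'a',a.round(4),'rows',round(max(np.linalg.norm(d)/.0417,np.linalg.norm(a)*180/7.16),1),'yaw now',np.degrees(np.arctan2(R[1,1],R[0,1])).round(2),'pos',np.round(s['tcp_pos'],4),'F',np.round(s['wrist_force'],1),'g',round(s['gripper_width'],3),'t',round(s['time_s'],2))
E
python3 - <<'E'
from h import *
plan((.60,.035,.24),-177.5)
p=wrist();print(np.array(p['mount']).round(4).tolist(),p['fx'],p['cx'],p['cy'])
E
```

```text
t [ 0.0021  0.4358 -0.6958] a [ 0.3394 -0.      0.    ] rows 14.8 yaw now -116.4 pos [0.2779 0.5598 0.2416] F [ 0.1 -0.5 -1. ] g 0.996 t 1.3
[[0.0008, -0.2464, 0.9692, -0.1432], [1.0, 0.0005, -0.0007, -0.0003], [-0.0003, 0.9692, 0.2464, -0.0678], [0.0, 0.0, 0.0, 1.0]] 341.2508316238833 281.89776515658116 206.59332037148437
```

>>> play_rows --commands '[{"fingers":-1,"tx":0,"ty":0.145,"tz":-0.232,"ax":0,"ay":0,"az":0},{"fingers":-1,"tx":0,"ty":0.145,"tz":-0.232,"ax":0,"ay":0,"az":0},{"fingers":-1,"tx":0,"ty":0.145,"tz":-0.232,"ax":0,"ay":0,"az":0},{"fingers":-1,"tx":0,"ty":0.145,"tz":-0.232,"ax":0,"ay":0,"az":0},{"fingers":-1,"tx":0,"ty":0.145,"tz":-0.232,"ax":0,"ay":0,"az":0}]'

```text
time_s: 1.77
tcp_pos: [0.386, 0.3831, 0.2418]
ee_rot: [[0.0, -0.444, -0.896], [0.0, -0.896, 0.444], [-1.0, -0.0, -0.0]]
wrist_force: [0.5, -0.7, 0.7]
gripper_width: 0.998
```

>>> play_rows --commands '[{"fingers":-1,"tx":0,"ty":0.145,"tz":-0.232,"ax":0,"ay":0,"az":0},{"fingers":-1,"tx":0,"ty":0.145,"tz":-0.232,"ax":0,"ay":0,"az":0},{"fingers":-1,"tx":0,"ty":0.145,"tz":-0.232,"ax":0,"ay":0,"az":0},{"fingers":-1,"tx":0,"ty":0.145,"tz":-0.232,"ax":0,"ay":0,"az":0},{"fingers":-1,"tx":0,"ty":0.145,"tz":-0.232,"ax":0,"ay":0,"az":0}]'

```text
time_s: 2.18
tcp_pos: [0.4937, 0.2082, 0.242]
ee_rot: [[0.001, -0.445, -0.896], [0.0, -0.896, 0.445], [-1.0, -0.001, -0.0]]
wrist_force: [0.5, 1.2, 0.1]
gripper_width: 0.993
```

>>> play_rows --commands '[{"fingers":-0.3,"tx":0,"ty":0.145,"tz":-0.232,"ax":0.197,"ay":0,"az":0},{"fingers":-0.3,"tx":0,"ty":0.145,"tz":-0.232,"ax":0.197,"ay":0,"az":0},{"fingers":-0.3,"tx":0,"ty":0.145,"tz":-0.232,"ax":0.197,"ay":0,"az":0},{"fingers":-0.3,"tx":0,"ty":0.145,"tz":-0.232,"ax":0.197,"ay":0,"az":0},{"fingers":-0.3,"tx":0,"ty":0.145,"tz":-0.232,"ax":0.197,"ay":0,"az":0}]'

```text
time_s: 2.6
tcp_pos: [0.6013, 0.0333, 0.2418]
ee_rot: [[0.0, -0.885, -0.466], [0.0, -0.466, 0.885], [-1.0, -0.0, -0.0]]
wrist_force: [1.2, 0.9, -0.8]
gripper_width: 0.712
```

>>> play_rows --commands '[{"fingers":0.3,"tx":0,"ty":0,"tz":0,"ax":0.143,"ay":0,"az":0},{"fingers":0.3,"tx":0,"ty":0,"tz":0,"ax":0.143,"ay":0,"az":0},{"fingers":0.3,"tx":0,"ty":0,"tz":0,"ax":0.143,"ay":0,"az":0},{"fingers":0.3,"tx":0,"ty":0,"tz":0,"ax":0.143,"ay":0,"az":0},{"fingers":0.3,"tx":0,"ty":0,"tz":0,"ax":0.143,"ay":0,"az":0}]'

```text
time_s: 3.02
tcp_pos: [0.6004, 0.0352, 0.2415]
ee_rot: [[-0.0, -0.999, -0.04], [-0.0, -0.04, 0.999], [-1.0, 0.0, -0.0]]
wrist_force: [-0.1, 0.2, 0.1]
gripper_width: 0.389
```

Run:
```python
from h import *
plan((.60,.035,.24),-177.5)
p=wrist();cv2.imwrite('pics/w1.png',p['image'][:,:,::-1])
np.save('w1.npy',{k:p[k] for k in p if k!='image'},allow_pickle=True)
for k in ['handle','drawer']:
  for d in spotter.find_in(k,p):print(k,d['uv'],d['score'],onz(p,d['uv'],.106).round(4))
print(proj(p,(.631,.033,.106)))
```

```text
t [ 0.002   0.0006 -0.0003] a [-0.0011 -0.     -0.    ] rows 0.0 yaw now -177.7 pos [0.6004 0.0352 0.2415] F [-0.1  0.2  0.1] g 0.389 t 3.02
handle [199.4, 168.5] 0.86 [0.67   0.0097 0.106 ]
drawer [198.7, 166.5] 0.64 [0.6706 0.0081 0.106 ]
[246.64155398 198.06276366]
```

View pics/w1.png

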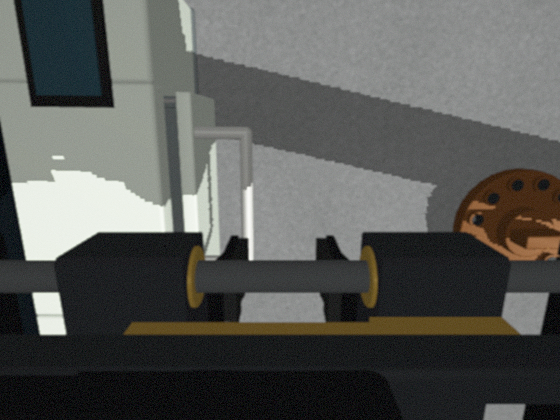

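Run:
```python
from h import *
p=np.load('w1.npy',allow_pickle=True).item()
for uv in [(247,135),(248,180),(249,230),(242,133)]:print(uv,onz(p,uv,.106).round(4))
# front face of deck top edge right side and plate top
for uv in [(188,10),(165,90)]:print(uv,onz(p,uv,.14).round(4))
for uv in [(177,95),(181,230),(193,100),(195,230)]:print('plate',uv,onz(p,uv,.115).round(4))
im=cv2.imread('pics/w1.png')
for v in (150,170,190,210,225):print(v,im[v,225:270,1].tolist())
```

```text
(247, 135) [ 0.6315 -0.0187  0.106 ]
(248, 180) [0.6301 0.0177 0.106 ]
(249, 230) [0.6286 0.061  0.106 ]
(242, 133) [ 0.6355 -0.0201  0.106 ]
(188, 10) [ 0.6674 -0.0978  0.14  ]
(165, 90) [ 0.6844 -0.0481  0.14  ]
plate (177, 95) [ 0.6837 -0.0465  0.115 ]
plate (181, 230) [0.6841 0.0603 0.115 ]
plate (193, 100) [ 0.6717 -0.0434  0.115 ]
plate (195, 230) [0.6725 0.0598 0.115 ]
150 [148, 144, 144, 146, 146, 148, 142, 140, 142, 141, 143, 143, 140, 134, 128, 120, 121, 129, 130, 130, 140, 134, 129, 125, 116, 116, 117, 126, 143, 141, 142, 145, 144, 144, 146, 151, 143, 141, 139, 142, 145, 144, 145, 147, 147]
170 [144, 143, 141, 146, 140, 152, 150, 146, 145, 148, 145, 143, 147, 147, 141, 129, 119, 123, 128, 128, 136, 140, 133, 125, 124, 117, 117, 124, 133, 138, 139, 145, 142, 143, 142, 141, 143, 146, 146, 142, 143, 141, 147, 142, 140]
190 [144, 140, 145, 142, 142, 142, 141, 141, 150, 147, 146, 143, 145, 145, 141, 133, 131, 140, 162, 175, 194, 224, 242, 249, 247, 239, 225, 196, 159, 144, 144, 151, 150, 148, 146, 148, 146, 146, 143, 148, 144, 143, 150, 150, 153]
210 [143, 142, 142, 146, 146, 147, 143, 148, 146, 146, 145, 147, 146, 143, 145, 139, 128, 134, 155, 185, 204, 226, 241, 249, 248, 241, 231, 208, 171, 149, 144, 144, 144, 144, 144, 146, 150, 149, 151, 150, 150, 149, 151, 153, 152]
225 [143, 149, 145, 147, 145, 146, 141, 142, 146, 150, 151, 149, 150, 150, 148, 146, 132, 126, 157, 179, 199, 221, 238, 247, 248, 243, 232, 212, 176, 154, 148, 148, 147, 147, 149, 142, 146, 146, 147, 153, 150, 148, 149, 152, 153]
```

Bar centre at y≈0.035 is x≈0.6305, yaw ≈2.2°, and the plate front is at 0.672, which is the expected 40 mm further in. I'll descend astride the bar and grip it.

>>> play_rows --commands '[{"fingers":0.3,"tx":0.04,"ty":-0.04,"tz":0,"ax":0,"ay":0,"az":0},{"fingers":0.3,"tx":0.08,"ty":-0.04,"tz":0,"ax":0,"ay":0,"az":0},{"fingers":0.3,"tx":0.12,"ty":-0.04,"tz":0,"ax":0,"ay":0,"az":0},{"fingers":0.3,"tx":0.16,"ty":-0.04,"tz":0,"ax":0,"ay":0,"az":0},{"fingers":0.3,"tx":0.178,"ty":-0.04,"tz":0,"ax":0,"ay":0,"az":0}]'

```text
time_s: 3.58
tcp_pos: [0.6279, 0.0365, 0.1035]
ee_rot: [[-0.007, -0.999, -0.043], [-0.001, -0.043, 0.999], [-1.0, 0.007, -0.001]]
wrist_force: [-0.7, -1.6, -1.0]
gripper_width: 0.35
```

>>> play_rows --commands '[{"fingers":1,"tx":0,"ty":0,"tz":0,"ax":0,"ay":0,"az":0},{"fingers":1,"tx":0,"ty":0,"tz":0,"ax":0,"ay":0,"az":0},{"fingers":1,"tx":0,"ty":0,"tz":0,"ax":0,"ay":0,"az":0},{"fingers":1,"tx":0,"ty":0,"tz":0,"ax":0,"ay":0,"az":0}]'

```text
time_s: 3.92
tcp_pos: [0.6312, 0.037, 0.11]
ee_rot: [[0.003, -0.999, -0.043], [0.001, -0.043, 0.999], [-1.0, -0.003, 0.001]]
wrist_force: [-3.8, 0.1, 1.4]
gripper_width: 0.132
```

>>> play_rows --commands '[{"fingers":1,"tx":0,"ty":0.02,"tz":0,"ax":0,"ay":0,"az":0},{"fingers":1,"tx":0,"ty":0.052,"tz":0,"ax":0,"ay":0,"az":0},{"fingers":1,"tx":0,"ty":0.088,"tz":0,"ax":0,"ay":0,"az":0},{"fingers":1,"tx":0,"ty":0.124,"tz":0,"ax":0,"ay":0,"az":0},{"fingers":1,"tx":0,"ty":0.15,"tz":0,"ax":0,"ay":0,"az":0}]'

```text
time_s: 4.33
tcp_pos: [0.5191, 0.0335, 0.11]
ee_rot: [[0.008, -0.999, -0.042], [0.004, -0.042, 0.999], [-1.0, -0.008, 0.004]]
wrist_force: [3.6, 4.4, -4.7]
gripper_width: 0.102
```

>>> play_rows --commands '[{"fingers":1,"tx":0,"ty":0.015,"tz":0,"ax":0,"ay":0,"az":0},{"fingers":1,"tx":0,"ty":0.03,"tz":0,"ax":0,"ay":0,"az":0},{"fingers":1,"tx":0,"ty":0.043,"tz":0,"ax":0,"ay":0,"az":0},{"fingers":1,"tx":0,"ty":0.05,"tz":0,"ax":0,"ay":0,"az":0},{"fingers":1,"tx":0,"ty":0.05,"tz":0,"ax":0,"ay":0,"az":0}]'

```text
time_s: 4.75
tcp_pos: [0.4814, 0.0324, 0.1099]
ee_rot: [[0.006, -0.999, -0.042], [0.004, -0.042, 0.999], [-1.0, -0.006, 0.004]]
wrist_force: [-2.0, 7.1, 1.0]
gripper_width: 0.102
```

>>> play_rows --commands '[{"fingers":1,"tx":0,"ty":0.008,"tz":0.001,"ax":0,"ay":0,"az":0},{"fingers":1,"tx":0,"ty":0.016,"tz":0.001,"ax":0,"ay":0,"az":0},{"fingers":1,"tx":0,"ty":0.02,"tz":0.001,"ax":0,"ay":0,"az":0},{"fingers":1,"tx":0,"ty":0.02,"tz":0.001,"ax":0,"ay":0,"az":0}]'

```text
time_s: 5.08
tcp_pos: [0.4691, 0.0321, 0.1099]
ee_rot: [[0.011, -0.999, -0.043], [0.004, -0.043, 0.999], [-1.0, -0.011, 0.003]]
wrist_force: [7.1, 2.0, -2.2]
gripper_width: 0.1
```

>>> play_rows --commands '[{"fingers":1,"tx":0,"ty":0.005,"tz":0.001,"ax":0,"ay":0,"az":0},{"fingers":1,"tx":0,"ty":0.01,"tz":0.001,"ax":0,"ay":0,"az":0},{"fingers":1,"tx":0,"ty":0.01,"tz":0.001,"ax":0,"ay":0,"az":0}]'

```text
time_s: 5.33
tcp_pos: [0.4688, 0.0324, 0.1101]
ee_rot: [[0.026, -0.999, -0.046], [0.004, -0.045, 0.999], [-1.0, -0.026, 0.003]]
wrist_force: [31.2, -11.6, -24.3]
gripper_width: 0.104
```

>>> play_rows --commands '[{"fingers":1,"tx":0,"ty":-0.01,"tz":0,"ax":0,"ay":0,"az":0},{"fingers":1,"tx":0,"ty":-0.01,"tz":0,"ax":0,"ay":0,"az":0},{"fingers":0.3,"tx":0,"ty":-0.01,"tz":0,"ax":0,"ay":0,"az":0},{"fingers":0.3,"tx":0,"ty":-0.01,"tz":0,"ax":0,"ay":0,"az":0},{"fingers":0.3,"tx":0,"ty":-0.01,"tz":0,"ax":0,"ay":0,"az":0}]'

```text
time_s: 5.75
tcp_pos: [0.4641, 0.0308, 0.1082]
ee_rot: [[-0.002, -0.999, -0.041], [-0.001, -0.041, 0.999], [-1.0, 0.002, -0.0]]
wrist_force: [-0.5, -1.0, -0.4]
gripper_width: 0.253
```

>>> play_rows --commands '[{"fingers":0.3,"tx":-0.05,"ty":0,"tz":0,"ax":0,"ay":0,"az":0},{"fingers":0.3,"tx":-0.1,"ty":0,"tz":0,"ax":0,"ay":0,"az":0},{"fingers":0.3,"tx":-0.15,"ty":0,"tz":0,"ax":0,"ay":0,"az":0},{"fingers":0.3,"tx":-0.2,"ty":0,"tz":0,"ax":0,"ay":0,"az":0},{"fingers":-1,"tx":-0.25,"ty":0,"tz":0,"ax":0,"ay":0,"az":0}]'

```text
time_s: 6.17
tcp_pos: [0.463, 0.0305, 0.2967]
ee_rot: [[-0.004, -0.999, -0.042], [-0.001, -0.042, 0.999], [-1.0, 0.004, -0.001]]
wrist_force: [0.6, -0.4, -0.7]
gripper_width: 0.378
```

>>> play_rows --commands '[{"fingers":-1,"tx":0,"ty":-0.181,"tz":0.089,"ax":0,"ay":0,"az":0},{"fingers":-1,"tx":0,"ty":-0.181,"tz":0.089,"ax":0,"ay":0,"az":0},{"fingers":-1,"tx":0,"ty":-0.181,"tz":0.089,"ax":0,"ay":0,"az":0},{"fingers":-1,"tx":0,"ty":-0.181,"tz":0.089,"ax":0,"ay":0,"az":0},{"fingers":-1,"tx":0,"ty":-0.181,"tz":0.089,"ax":0,"ay":0,"az":0}]'

```text
time_s: 6.58
tcp_pos: [0.5999, 0.1053, 0.2923]
ee_rot: [[-0.005, -0.999, -0.043], [-0.002, -0.043, 0.999], [-1.0, 0.005, -0.002]]
wrist_force: [-0.1, 0.1, -0.6]
gripper_width: 0.719
```

Run:
```python
from h import *
p=wrist();cv2.imwrite('pics/w2f.png',p['image'][:,:,::-1])
np.save('w2.npy',{k:p[k] for k in p if k!='image'},allow_pickle=True)
plan((.437,.292,.24),-177)
for k,z in [('spindle',.04),('spindle_tip',.077),('handle',.106)]:
  for d in spotter.find_in(k,p):print(k,d['uv'],d['score'],onz(p,d['uv'],z).round(4))
u=proj(p,(.596,.035,.06));print(u)
cv2.imwrite('pics/w2.png',cv2.resize(p['image'][0:240,130:450,::-1],(800,600),interpolation=3))
```

```text
t [0.0711 0.2033 0.2593] a [-0.0032 -0.0005 -0.0021] rows 6.1 yaw now -177.58 pos [0.5979 0.1043 0.2927] F [-1.1  0.7 -1.7] g 0.766 t 6.63
spindle [293.6, 110.3] 0.55 [0.5898 0.0272 0.04  ]
spindle_tip [292.1, 110.2] 0.6 [0.5927 0.0283 0.077 ]
spindle_tip [353.5, 310.8] 0.19 [0.5091 0.252  0.077 ]
handle [289.6, 108.4] 0.97 [0.5961 0.0276 0.106 ]
[288.15668726 117.07363796]
```

View pics/w2.png

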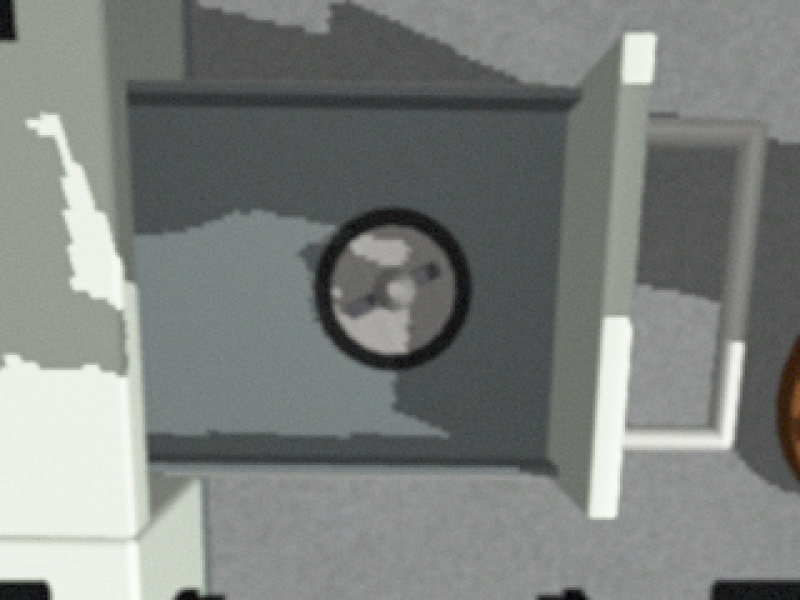

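Spindle flange at raw ≈(288,115.6), its tip at ≈(290.8,115.6). The cross bar runs from about crop (345,308) to (438,268).

Run:
```python
from h import *
p=np.load('w2.npy',allow_pickle=True).item()
f=lambda c:(130+c[0]*.4,c[1]*.4)
print('flange',onz(p,f((394,288)),.040),'tip',onz(p,f((402,289)),.077))
a=onz(p,f((347,307)),.048);b=onz(p,f((437,269)),.048);print('bar',a,b,(a+b)/2,np.linalg.norm(a-b),'yaw',np.degrees(np.arctan2(*(a-b)[[1,0]])))
a=onz(p,f((755,128)),.106);b=onz(p,f((726,440)),.106);print('handle',a,b,'norm yaw',np.degrees(np.arctan2(*(a-b)[[1,0]]))+90)
a=onz(p,f((638,35)),.115);b=onz(p,f((603,515)),.115);print('plate',a,b,np.degrees(np.arctan2(*(a-b)[[1,0]]))+90)
# bar angle from image intensities: dark pixels within flange
im=cv2.imread('pics/w2f.png')
c=im[90:142,262:318].astype(int).mean(2)
print(cv2.resize(c.astype(np.uint8),None,fx=1,fy=1)[6:46,8:50].tolist() if 0 else '')
print(cv2.resize(im[92:138,266:312].mean(2).astype(np.uint8),(46,46))[8:38:1,6:42].tolist())
```

```text
flange [0.59626211 0.03280144 0.04      ] tip [0.59377548 0.03360614 0.077     ]
bar [0.61676507 0.04190527 0.048     ] [0.57804372 0.02410154 0.048     ] [0.59740439 0.03300341 0.048     ] 0.042618258061101914 yaw 24.692551264275078
handle [ 0.47107351 -0.02709955  0.106     ] [0.46538478 0.08547187 0.106     ] norm yaw 2.8929486887619333
plate [ 0.51893561 -0.05260255  0.115     ] [0.51279074 0.11541837 0.115     ] 2.094491013933009

[[163, 174, 171, 168, 163, 165, 168, 166, 165, 165, 165, 169, 163, 165, 165, 165, 166, 166, 163, 160, 146, 135, 125, 108, 100, 98, 102, 108, 99, 100, 100, 101, 97, 96, 85, 59], [149, 160, 157, 158, 164, 163, 163, 165, 164, 165, 167, 167, 169, 165, 160, 162, 162, 164, 164, 157, 140, 116, 111, 99, 97, 101, 99, 101, 99, 102, 101, 104, 100, 101, 92, 80], [121, 128, 130, 135, 145, 159, 167, 168, 169, 164, 163, 167, 163, 165, 169, 164, 164, 164, 161, 158, 140, 117, 102, 98, 99, 97, 102, 100, 103, 99, 99, 103, 103, 99, 101, 89], [103, 109, 109, 115, 135, 150, 155, 154, 154, 159, 163, 162, 170, 167, 166, 169, 163, 165, 160, 153, 138, 120, 101, 100, 98, 100, 10
[... 3705 characters left out ...]
 120, 129, 142, 153, 162, 170, 165, 164, 165, 167, 168, 170, 166, 169, 166, 165, 163, 164, 165, 156, 136, 111, 101, 95, 101, 102, 100, 100, 98, 96, 99, 99, 99, 98, 99], [129, 144, 153, 162, 164, 169, 169, 166, 168, 165, 168, 163, 165, 165, 170, 165, 165, 163, 167, 166, 159, 139, 109, 103, 100, 101, 103, 100, 100, 103, 101, 99, 99, 100, 99, 100], [154, 161, 170, 167, 164, 170, 164, 163, 163, 164, 164, 165, 167, 167, 169, 166, 166, 165, 167, 167, 158, 136, 120, 105, 105, 98, 101, 97, 98, 101, 100, 102, 100, 101, 102, 91], [165, 167, 171, 167, 166, 161, 166, 166, 163, 162, 163, 162, 164, 173, 172, 168, 167, 164, 161, 159, 144, 127, 115, 100, 101, 99, 102, 100, 97, 98, 100, 99, 98, 102, 92, 78]]
```

>>> play_rows --commands '[{"fingers":-1,"tx":0,"ty":0.12,"tz":0.2,"ax":0,"ay":0,"az":0},{"fingers":-1,"tx":0,"ty":0.12,"tz":0.2,"ax":0,"ay":0,"az":0},{"fingers":-1,"tx":0,"ty":0.12,"tz":0.2,"ax":0,"ay":0,"az":0},{"fingers":-1,"tx":0,"ty":0.12,"tz":0.2,"ax":0,"ay":0,"az":0},{"fingers":-1,"tx":0,"ty":0.12,"tz":0.2,"ax":0,"ay":0,"az":0}]'

```text
time_s: 7.2
tcp_pos: [0.4982, 0.2521, 0.2965]
ee_rot: [[-0.0, -0.999, -0.046], [0.002, -0.046, 0.999], [-1.0, 0.0, 0.002]]
wrist_force: [0.8, 0.5, -0.6]
gripper_width: 1.001
```

>>> play_rows --commands '[{"fingers":-1,"tx":0.03,"ty":0.08,"tz":0.13,"ax":0,"ay":0,"az":0},{"fingers":-1,"tx":0.03,"ty":0.08,"tz":0.13,"ax":0,"ay":0,"az":0},{"fingers":-1,"tx":0.03,"ty":0.08,"tz":0.13,"ax":0,"ay":0,"az":0},{"fingers":-1,"tx":0.03,"ty":0.08,"tz":0.13,"ax":0,"ay":0,"az":0}]'

```text
time_s: 7.53
tcp_pos: [0.4343, 0.3465, 0.2722]
ee_rot: [[-0.002, -0.999, -0.046], [-0.001, -0.046, 0.999], [-1.0, 0.002, -0.0]]
wrist_force: [0.2, 0.1, 0.0]
gripper_width: 0.996
```

Run:
```python
from h import *
p=wrist();cv2.imwrite('pics/w3f.png',p['image'][:,:,::-1])
np.save('w3.npy',{k:p[k] for k in p if k!='image'},allow_pickle=True)
plan((.437,.292,.24),-177)
for k,z in [('fin',.07),('carousel',.03)]:
  for d in spotter.silhouettes(k,p):
    m=d['region'].astype(np.uint8);v,u=np.nonzero(m);print(k,d['uv'],d['score'],m.sum(),u.min(),u.max(),v.min(),v.max(),onz(p,d['uv'],z).round(4))
u=proj(p,(.437,.292,.03));print(u)
cv2.imwrite('pics/w3.png',cv2.resize(p['image'][0:240,130:450,::-1],(800,600),interpolation=3))
```

```text
t [ 0.0439  0.0013 -0.0708] a [-0.0021 -0.0003 -0.0004] rows 1.5 yaw now -177.38 pos [0.4356 0.3451 0.2729] F [ 0.6 -0.6 -0.6] g 1.005 t 7.58
fin [280.2, 128.5] 0.63 10947 222 338 70 188 [0.4393 0.288  0.07  ]
fin [271.3, 302.2] 0.6 3947 221 322 242 333 [0.4406 0.4786 0.07  ]
carousel [279.4, 130.8] 0.71 10912 222 338 70 188 [0.4401 0.2914 0.03  ]
carousel [268.0, 298.6] 0.71 4049 219 323 242 333 [0.4451 0.4969 0.03  ]
[282.18682773 131.46059256]
```

View pics/w3.png

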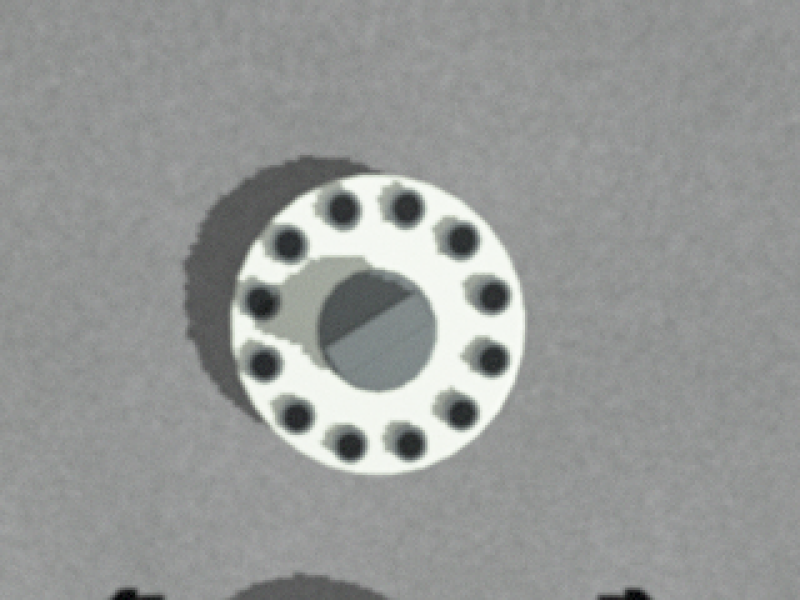

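Run:
```python
from h import *
im=cv2.imread('pics/w3f.png')[104:160,253:309].astype(float)
g=np.clip((im-60)*255/90,0,255).astype(np.uint8)
cv2.imwrite('pics/w3b.png',cv2.resize(g,(560,560),interpolation=cv2.INTER_CUBIC))
```

```text
(no output)
```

View pics/w3b.png

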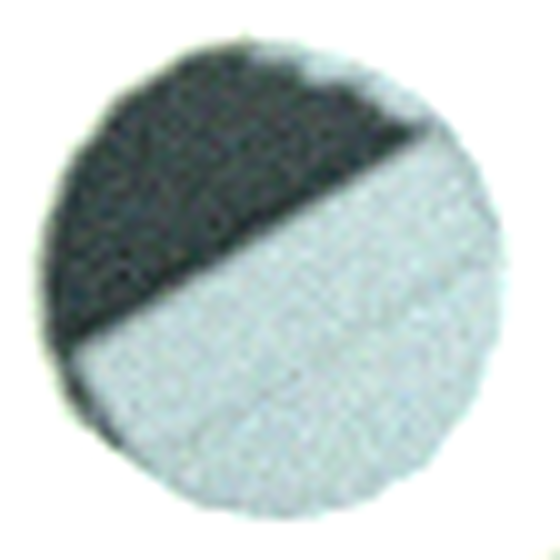

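Run:
```python
from h import *
p=np.load('w3.npy',allow_pickle=True).item()
f=lambda c:(253+c[0]/10,104+c[1]/10)
a=onz(p,f((75,348)),.072);b=onz(p,f((430,132)),.072);print(np.linalg.norm(a-b),np.degrees(np.arctan2(*(a-b)[[1,0]])))
c=onz(p,f((284,299)),.072);n=np.array([-(a-b)[1],(a-b)[0],0]);n/=np.linalg.norm(n);m=(a+b)/2
print('c',c,'from edge',m+7*n/1000,m-7*n/1000)
print('disc',onz(p,(280,129),.03),'boss',onz(p,f((273,278)),.046))
plan((.4385,.2895,.18),-177.4)
plan((.4385,.2895,.18),-57)
plan((.4385,.2895,.18),123-360)
```

```text
0.04052753618323749 33.31071833981876
c [0.4378657  0.29304167 0.072     ] from edge [0.43749684 0.29346116 0.072     ] [0.44518535 0.2817613  0.072     ]
disc [0.43953063 0.28946702 0.03      ] boss [0.43905429 0.29193337 0.046     ]
 t [ 0.1249  0.0017 -0.0724] a [-0.0009 -0.      0.0001] rows 2.6 yaw now -177.57 pos [0.4375 0.3438 0.2736] F [ 0.3 -0.1  0.2] g 1.001 t 7.68
 t [ 0.1249  0.0017 -0.0724] a [-6.698e-01 -1.000e-04 -0.000e+00] rows 16.8 yaw now -177.57 pos [0.4375 0.3438 0.2736] F [ 0.3 -0.1  0.2] g 1.001 t 7.68
 t [ 0.1249  0.0017 -0.0724] a [ 3.302e-01 -0.000e+00  1.000e-04] rows 8.3 yaw now -177.57 pos [0.4375 0.3438 0.2736] F [ 0.3 -0.1  0.2] g 1.001 t 7.68
```

>>> play_rows --commands '[{"fingers":-1,"tx":0.03,"ty":0.002,"tz":-0.0685,"ax":0.198,"ay":0,"az":0},{"fingers":-1,"tx":0.06,"ty":0.002,"tz":-0.0685,"ax":0.198,"ay":0,"az":0},{"fingers":-1,"tx":0.1,"ty":0.002,"tz":-0.0685,"ax":0.198,"ay":0,"az":0},{"fingers":-1,"tx":0.14,"ty":0.002,"tz":-0.0685,"ax":0.198,"ay":0,"az":0},{"fingers":-1,"tx":0.165,"ty":0.002,"tz":-0.0685,"ax":0.198,"ay":0,"az":0}]'

```text
time_s: 8.1
tcp_pos: [0.4383, 0.2902, 0.1475]
ee_rot: [[-0.002, -0.831, 0.556], [-0.002, 0.556, 0.831], [-1.0, 0.001, -0.003]]
wrist_force: [0.1, 0.5, -0.4]
gripper_width: 0.999
```

>>> play_rows --commands '[{"fingers":-0.6,"tx":0,"ty":0,"tz":0,"ax":0.132,"ay":0,"az":0},{"fingers":-0.6,"tx":0,"ty":0,"tz":0,"ax":0.132,"ay":0,"az":0},{"fingers":-0.6,"tx":0,"ty":0,"tz":0,"ax":0.132,"ay":0,"az":0},{"fingers":-0.6,"tx":0,"ty":0,"tz":0,"ax":0.132,"ay":0,"az":0},{"fingers":-0.6,"tx":0,"ty":0,"tz":0,"ax":0.132,"ay":0,"az":0}]'

```text
time_s: 8.52
tcp_pos: [0.4394, 0.2918, 0.1499]
ee_rot: [[0.001, -0.542, 0.84], [0.0, 0.84, 0.542], [-1.0, 0.0, 0.001]]
wrist_force: [-0.5, -0.8, -0.6]
gripper_width: 0.817
```

Run:
```python
from h import *
plan((.438,.2925,.069),123)
p=wrist()
cv2.imwrite('pics/w4.png',p['image'][:,:,::-1])
for X in [(.438,.2925,.072)]+[(.438+s*.022*np.cos(.576)-q*.007*np.sin(.576),.2925+s*.022*np.sin(.576)+q*.007*np.cos(.576),.072) for s in (1,-1) for q in (1,-1)]: print(proj(p,X).round(1))
print(r.sense()['joints'])
```

```text
t [ 0.1079  0.0018 -0.0011] a [-0.001   0.0002 -0.    ] rows 1.9 yaw now 122.83 pos [0.4394 0.2918 0.1499] F [-0.5 -0.8 -0.6] g 0.817 t 8.52
[284.6 219.6]
[294.8 250.1]
[274.5 250.2]
[295.2 187.5]
[274.  187.6]
[ 5.12519735e+01  1.76761258e+01 -2.06349388e+01  1.19235465e-02
 -5.16472083e+01 -1.08316386e+02]
```

View pics/w4.png

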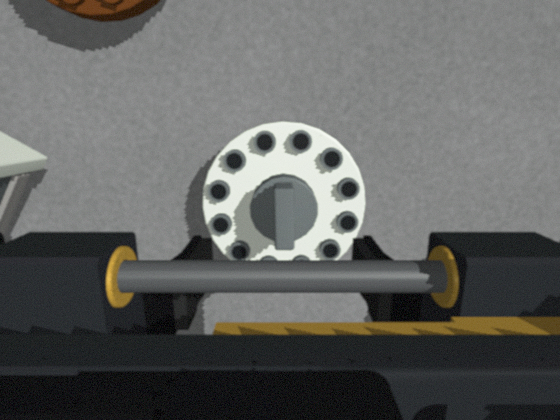

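Fin at columns 275–294, rows 184–250, matching the prediction. I'll descend and grip.

>>> play_rows --commands '[{"fingers":-0.4,"tx":0.04,"ty":0.002,"tz":-0.001,"ax":0,"ay":0,"az":0},{"fingers":-0.3,"tx":0.08,"ty":0.002,"tz":-0.001,"ax":0,"ay":0,"az":0},{"fingers":-0.2,"tx":0.107,"ty":0.002,"tz":-0.001,"ax":0,"ay":0,"az":0},{"fingers":0,"tx":0.107,"ty":0.002,"tz":-0.001,"ax":0,"ay":0,"az":0},{"fingers":0.2,"tx":0.107,"ty":0.002,"tz":-0.001,"ax":0,"ay":0,"az":0}]'

```text
time_s: 8.98
tcp_pos: [0.4375, 0.2933, 0.0689]
ee_rot: [[-0.001, -0.545, 0.839], [-0.002, 0.839, 0.545], [-1.0, -0.001, -0.002]]
wrist_force: [-0.1, 0.6, 0.5]
gripper_width: 0.529
```

>>> play_rows --commands '[{"fingers":1,"tx":0,"ty":0,"tz":0,"ax":0,"ay":0,"az":0},{"fingers":1,"tx":0,"ty":0,"tz":0,"ax":0,"ay":0,"az":0},{"fingers":1,"tx":0,"ty":0,"tz":0,"ax":0,"ay":0,"az":0},{"fingers":1,"tx":0,"ty":0,"tz":0,"ax":0,"ay":0,"az":0},{"fingers":1,"tx":0,"ty":0,"tz":0,"ax":0,"ay":0,"az":0}]'

```text
time_s: 9.4
tcp_pos: [0.4376, 0.2943, 0.0699]
ee_rot: [[0.001, -0.545, 0.838], [0.001, 0.838, 0.545], [-1.0, 0.0, 0.001]]
wrist_force: [0.8, -2.5, 0.8]
gripper_width: 0.158
```

>>> play_rows --commands '[{"fingers":1,"tx":-0.02,"ty":0,"tz":0,"ax":0,"ay":0,"az":0},{"fingers":1,"tx":-0.06,"ty":0,"tz":0,"ax":0,"ay":0,"az":0},{"fingers":1,"tx":-0.11,"ty":0,"tz":0,"ax":0,"ay":0,"az":0},{"fingers":1,"tx":-0.16,"ty":0,"tz":0,"ax":0,"ay":0,"az":0},{"fingers":1,"tx":-0.2,"ty":0,"tz":0,"ax":0,"ay":0,"az":0}]'

```text
time_s: 9.82
tcp_pos: [0.4372, 0.2942, 0.2217]
ee_rot: [[0.001, -0.545, 0.839], [0.001, 0.839, 0.545], [-1.0, 0.0, 0.002]]
wrist_force: [1.2, 0.8, -2.5]
gripper_width: 0.16
```

Run:
```python
from h import *
plan((.595,.0333,.215),115)
p=wrist()
for d in spotter.silhouettes('carousel',p)[:2]:
    m=d['region'];v,u=np.nonzero(m);print(d['uv'],m.sum(),u.min(),u.max(),v.min())
```

```text
t [ 0.0087 -0.4063 -0.0131] a [ 0.0445  0.0005 -0.0002] rows 7.3 yaw now 123.01 pos [0.4372 0.2942 0.2217] F [ 1.2  0.8 -2.5] g 0.16 t 9.82
[468.8, 258.4] 1826 416 492 227
[138.5, 15.6] 3954 70 199 0
```

>>> play_rows --commands '[{"fingers":1,"tx":0,"ty":-0.03,"tz":0,"ax":0,"ay":0,"az":0},{"fingers":1,"tx":0,"ty":-0.08,"tz":0,"ax":0,"ay":0,"az":0},{"fingers":1,"tx":0,"ty":-0.13,"tz":0,"ax":0,"ay":0,"az":0},{"fingers":1,"tx":0,"ty":-0.175,"tz":0,"ax":0,"ay":0,"az":0},{"fingers":1,"tx":0,"ty":-0.21,"tz":0,"ax":0,"ay":0,"az":0}]'

```text
time_s: 10.33
tcp_pos: [0.5229, 0.1598, 0.2176]
ee_rot: [[-0.003, -0.544, 0.839], [-0.001, 0.839, 0.544], [-1.0, 0.001, -0.003]]
wrist_force: [0.0, 0.7, -3.2]
gripper_width: 0.161
```

>>> play_rows --commands '[{"fingers":1,"tx":0,"ty":-0.04,"tz":-0.002,"ax":0.01,"ay":0,"az":0},{"fingers":1,"tx":0,"ty":-0.09,"tz":-0.004,"ax":0.02,"ay":0,"az":0},{"fingers":1,"tx":0,"ty":-0.14,"tz":-0.008,"ax":0.03,"ay":0,"az":0},{"fingers":1,"tx":0,"ty":-0.18,"tz":-0.01,"ax":0.04,"ay":0,"az":0},{"fingers":1,"tx":0,"ty":-0.196,"tz":-0.013,"ax":0.0445,"ay":0,"az":0}]'

```text
time_s: 10.75
tcp_pos: [0.5955, 0.0303, 0.2171]
ee_rot: [[-0.003, -0.418, 0.908], [-0.001, 0.908, 0.418], [-1.0, 0.0, -0.003]]
wrist_force: [0.2, 0.2, -1.3]
gripper_width: 0.16
```

Run:
```python
from h import *
plan((.595,.0333,.16),115)
p=viewer.capture('side')
c=proj(p,(.595,.033,.12));print(c)
u,v=c.astype(int)
cv2.imwrite('pics/s5.png',cv2.resize(p['image'][v-50:v+50,u-65:u+65,::-1],(780,600),interpolation=3))
```

```text
t [0.0761 0.0039 0.0012] a [-0.0015 -0.0009 -0.0001] rows 1.4 yaw now 114.72 pos [0.5955 0.0303 0.2171] F [ 0.2  0.2 -1.3] g 0.16 t 10.75
[273.38367952 186.78975274]
```

View pics/s5.png

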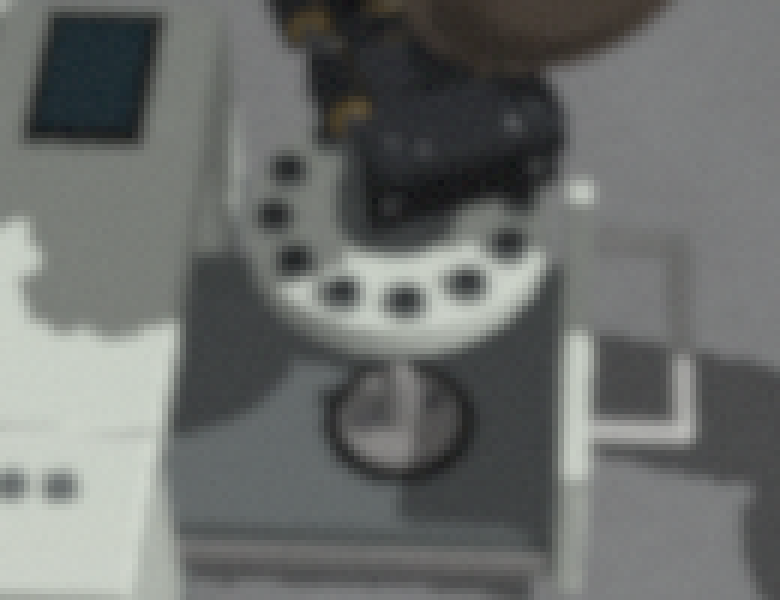

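The carousel hangs level over the spindle, with disc and spindle columns both ≈400. I'll lower it.

>>> play_rows --commands '[{"fingers":1,"tx":0.03,"ty":0.0035,"tz":0.001,"ax":-0.001,"ay":0,"az":0},{"fingers":1,"tx":0.06,"ty":0.0035,"tz":0.001,"ax":-0.001,"ay":0,"az":0},{"fingers":1,"tx":0.08,"ty":0.0035,"tz":0.001,"ax":-0.001,"ay":0,"az":0},{"fingers":1,"tx":0.083,"ty":0.0035,"tz":0.001,"ax":-0.001,"ay":0,"az":0}]'

```text
time_s: 11.13
tcp_pos: [0.5912, 0.0362, 0.1522]
ee_rot: [[-0.009, -0.425, 0.905], [-0.001, 0.905, 0.425], [-1.0, 0.003, -0.009]]
wrist_force: [-1.0, 1.5, -3.5]
gripper_width: 0.159
```

>>> play_rows --commands '[{"fingers":1,"tx":0.008,"ty":0,"tz":0,"ax":0,"ay":0,"az":0},{"fingers":1,"tx":0.016,"ty":0,"tz":0,"ax":0,"ay":0,"az":0},{"fingers":1,"tx":0.022,"ty":0,"tz":0,"ax":0,"ay":0,"az":0},{"fingers":1,"tx":0.022,"ty":0,"tz":0,"ax":0,"ay":0,"az":0}]'

```text
time_s: 11.47
tcp_pos: [0.5941, 0.0364, 0.1398]
ee_rot: [[-0.001, -0.425, 0.905], [0.0, 0.905, 0.425], [-1.0, 0.0, -0.001]]
wrist_force: [-0.8, -0.4, -2.9]
gripper_width: 0.156
```

>>> play_rows --commands '[{"fingers":1,"tx":0,"ty":-0.0035,"tz":0,"ax":0,"ay":0,"az":0},{"fingers":1,"tx":0,"ty":-0.0035,"tz":0,"ax":0,"ay":0,"az":0},{"fingers":1,"tx":0.008,"ty":-0.0035,"tz":0,"ax":0,"ay":0,"az":0},{"fingers":1,"tx":0.014,"ty":-0.0035,"tz":0,"ax":0,"ay":0,"az":0},{"fingers":1,"tx":0.014,"ty":-0.0035,"tz":0,"ax":0,"ay":0,"az":0}]'

```text
time_s: 11.88
tcp_pos: [0.5947, 0.0336, 0.1285]
ee_rot: [[-0.002, -0.425, 0.905], [-0.0, 0.905, 0.425], [-1.0, 0.001, -0.002]]
wrist_force: [0.1, 0.1, -2.1]
gripper_width: 0.157
```

>>> play_rows --commands '[{"fingers":1,"tx":0.006,"ty":0,"tz":0,"ax":0,"ay":0,"az":0},{"fingers":1,"tx":0.012,"ty":0,"tz":0,"ax":0,"ay":0,"az":0},{"fingers":1,"tx":0.016,"ty":0,"tz":0,"ax":0,"ay":0,"az":0},{"fingers":1,"tx":0.016,"ty":0,"tz":0,"ax":0,"ay":0,"az":0}]'

```text
time_s: 12.22
tcp_pos: [0.5958, 0.034, 0.117]
ee_rot: [[0.0, -0.425, 0.905], [0.0, 0.905, 0.425], [-1.0, 0.0, 0.0]]
wrist_force: [1.5, 0.4, -2.0]
gripper_width: 0.159
```

>>> play_rows --commands '[{"fingers":1,"tx":0.003,"ty":0,"tz":0,"ax":0,"ay":0,"az":0},{"fingers":1,"tx":0.005,"ty":0,"tz":0,"ax":0,"ay":0,"az":0},{"fingers":1,"tx":0.005,"ty":0,"tz":0,"ax":0,"ay":0,"az":0}]'

```text
time_s: 12.47
tcp_pos: [0.5958, 0.0339, 0.1139]
ee_rot: [[0.0, -0.425, 0.905], [0.0, 0.905, 0.425], [-1.0, -0.0, 0.0]]
wrist_force: [1.9, 0.6, -3.6]
gripper_width: 0.164
```

Below bar-top height (0.1175) with no support force, so the slot is over the bar. I'll go on to the seat.

>>> play_rows --commands '[{"fingers":1,"tx":0.003,"ty":0,"tz":0,"ax":0,"ay":0,"az":0},{"fingers":1,"tx":0.005,"ty":0,"tz":0,"ax":0,"ay":0,"az":0},{"fingers":1,"tx":0.005,"ty":0,"tz":0,"ax":0,"ay":0,"az":0}]'

```text
time_s: 12.72
tcp_pos: [0.5958, 0.0339, 0.1101]
ee_rot: [[0.001, -0.425, 0.905], [0.0, 0.905, 0.425], [-1.0, -0.0, 0.001]]
wrist_force: [1.7, 0.9, -2.5]
gripper_width: 0.154
```

>>> play_rows --commands '[{"fingers":1,"tx":0.002,"ty":0,"tz":0,"ax":0,"ay":0,"az":0},{"fingers":1,"tx":0.002,"ty":0,"tz":0,"ax":0,"ay":0,"az":0}]'

```text
time_s: 12.88
tcp_pos: [0.596, 0.0338, 0.1096]
ee_rot: [[0.001, -0.426, 0.905], [-0.0, 0.905, 0.426], [-1.0, -0.0, 0.001]]
wrist_force: [0.9, 0.9, 2.9]
gripper_width: 0.153
```

Seat contact at TCP 0.1096, against 0.1095 expected. I'll release and lift away.

>>> play_rows --commands '[{"fingers":-0.3,"tx":0,"ty":0,"tz":0,"ax":0,"ay":0,"az":0},{"fingers":-0.3,"tx":0,"ty":0,"tz":0,"ax":0,"ay":0,"az":0},{"fingers":-0.3,"tx":0,"ty":0,"tz":0,"ax":0,"ay":0,"az":0},{"fingers":-0.3,"tx":0,"ty":0,"tz":0,"ax":0,"ay":0,"az":0},{"fingers":-0.3,"tx":0,"ty":0,"tz":0,"ax":0,"ay":0,"az":0}]'

```text
time_s: 13.3
tcp_pos: [0.5954, 0.0337, 0.1087]
ee_rot: [[-0.0, -0.425, 0.905], [-0.0, 0.905, 0.425], [-1.0, 0.0, -0.0]]
wrist_force: [-0.5, 0.4, -0.3]
gripper_width: 0.455
```

>>> play_rows --commands '[{"fingers":-0.3,"tx":-0.02,"ty":0,"tz":0,"ax":0,"ay":0,"az":0},{"fingers":-0.3,"tx":-0.06,"ty":0,"tz":0,"ax":0,"ay":0,"az":0},{"fingers":-0.3,"tx":-0.11,"ty":0,"tz":0,"ax":0,"ay":0,"az":0},{"fingers":-0.3,"tx":-0.16,"ty":0,"tz":0,"ax":0,"ay":0,"az":0},{"fingers":-0.3,"tx":-0.2,"ty":0,"tz":0,"ax":0,"ay":0,"az":0}]'

```text
time_s: 13.72
tcp_pos: [0.596, 0.0336, 0.2619]
ee_rot: [[0.003, -0.426, 0.905], [0.0, 0.905, 0.426], [-1.0, -0.001, 0.002]]
wrist_force: [0.4, -0.3, 0.7]
gripper_width: 0.644
```

Run:
```python
from h import *
plan((.467,.033,.26),-178+360)
w=wrist();s=viewer.capture('side')
for f in [(.5955,.0335,.112)]: print(proj(w,f),proj(s,f))
c=proj(s,(.595,.033,.08)).astype(int);u,v=c
a=cv2.resize(s['image'][v-50:v+50,u-50:u+50,::-1],(400,400),interpolation=3)
b=cv2.resize(w['image'][:280,140:420,::-1],(400,400))
cv2.imwrite('pics/s6.png',np.hstack([a,b]))
# predicted silhouette disc centre top for home(z=.07) vs riding (.078)
for z in (.07,.078):
  q=np.array([proj(s,(.5955+.065*np.cos(t),.0335+.065*np.sin(t),z)) for t in np.linspace(0,6.28,60)]);print(z,((q.min(0)-[u-50,v-50])*4).round(0),((q.max(0)-[u-50,v-50])*4).round(0))
```

```text
t [ 0.0021  0.0724 -0.156 ] a [-0.3712  0.0005  0.0007] rows 9.3 yaw now 115.18 pos [0.596  0.0336 0.2619] F [ 0.4 -0.3  0.7] g 0.644 t 13.72
[282.48410546 196.35837832] [273.24638885 188.84835407]
0.07 [108. 139.] [296. 287.]
0.078 [107. 132.] [297. 280.]
```

View pics/s6.png

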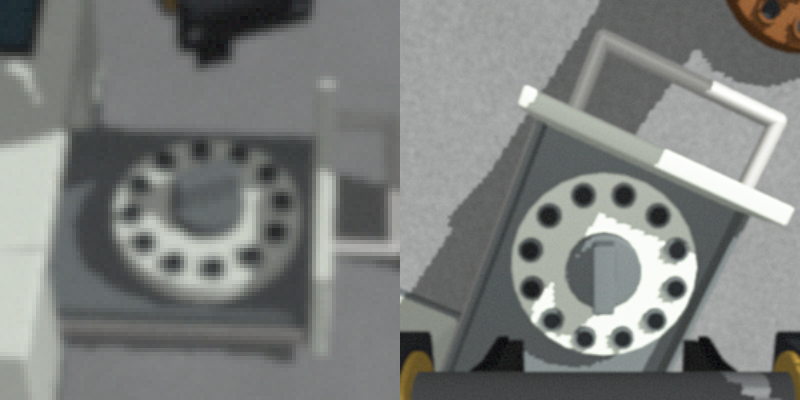

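The carousel sits home: disc rim at rows ~139–288, matching the home prediction (139–287) and not the riding one. Next I re-grip the handle.

>>> play_rows --commands '[{"fingers":0.3,"tx":0,"ty":0.072,"tz":-0.156,"ax":-0.195,"ay":0,"az":0},{"fingers":0.3,"tx":0,"ty":0.072,"tz":-0.156,"ax":-0.195,"ay":0,"az":0},{"fingers":0.3,"tx":0,"ty":0.072,"tz":-0.156,"ax":-0.195,"ay":0,"az":0},{"fingers":0.3,"tx":0,"ty":0.072,"tz":-0.156,"ax":-0.195,"ay":0,"az":0},{"fingers":0.3,"tx":0,"ty":0.072,"tz":-0.156,"ax":-0.195,"ay":0,"az":0}]'

```text
time_s: 14.23
tcp_pos: [0.4636, 0.0324, 0.2586]
ee_rot: [[-0.001, -0.872, 0.49], [0.0, 0.49, 0.872], [-1.0, 0.001, -0.0]]
wrist_force: [1.3, 0.4, -0.3]
gripper_width: 0.388
```

>>> play_rows --commands '[{"fingers":0.3,"tx":0,"ty":0,"tz":0,"ax":-0.176,"ay":0,"az":0},{"fingers":0.3,"tx":0,"ty":0,"tz":0,"ax":-0.176,"ay":0,"az":0},{"fingers":0.3,"tx":0,"ty":0,"tz":0,"ax":-0.176,"ay":0,"az":0},{"fingers":0.3,"tx":0,"ty":0,"tz":0,"ax":-0.176,"ay":0,"az":0},{"fingers":0.3,"tx":0,"ty":0,"tz":0,"ax":-0.176,"ay":0,"az":0}]'

```text
time_s: 14.65
tcp_pos: [0.4663, 0.0328, 0.2581]
ee_rot: [[-0.001, -0.999, -0.039], [-0.0, -0.039, 0.999], [-1.0, 0.001, -0.0]]
wrist_force: [0.3, -0.8, 0.3]
gripper_width: 0.349
```

Run:
```python
from h import *
plan((.468,.033,.108),182)
p=wrist()
im=p['image'].mean(2)
for x in (-.01,.0,.01):
  u=proj(p,(.468,x,.106));v=int(round(u[1]));c=int(round(u[0]));print(x,u.round(1),im[v,c-16:c+17].astype(int).tolist())
```

```text
t [ 2.001e-01 -2.600e-03  2.000e-04] a [ 0.0013 -0.0001 -0.0004] rows 3.6 yaw now -177.77 pos [0.4663 0.0328 0.2581] F [ 0.3 -0.8  0.3] g 0.349 t 14.65
-0.01 [282.8 148.9] [173, 175, 180, 178, 178, 171, 158, 151, 175, 206, 229, 244, 253, 254, 254, 252, 251, 239, 215, 185, 176, 175, 178, 174, 170, 173, 172, 174, 176, 180, 181, 182, 178]
0.0 [282.3 160.6] [177, 182, 180, 182, 179, 181, 174, 157, 154, 173, 203, 230, 245, 253, 254, 254, 253, 251, 236, 203, 181, 178, 176, 177, 177, 174, 172, 176, 176, 178, 177, 176, 179]
0.01 [281.8 172.1] [183, 181, 179, 181, 176, 180, 171, 157, 151, 175, 207, 231, 244, 253, 254, 254, 253, 250, 233, 200, 176, 174, 173, 174, 174, 178, 176, 175, 180, 178, 184, 175, 176]
```

>>> play_rows --commands '[{"fingers":0.3,"tx":0.045,"ty":-0.005,"tz":0,"ax":0,"ay":0,"az":0},{"fingers":0.3,"tx":0.09,"ty":-0.005,"tz":0,"ax":0,"ay":0,"az":0},{"fingers":0.3,"tx":0.14,"ty":-0.005,"tz":0,"ax":0,"ay":0,"az":0},{"fingers":0.3,"tx":0.18,"ty":-0.005,"tz":0,"ax":0,"ay":0,"az":0},{"fingers":0.3,"tx":0.199,"ty":-0.005,"tz":0,"ax":0,"ay":0,"az":0}]'

```text
time_s: 15.12
tcp_pos: [0.4675, 0.032, 0.1054]
ee_rot: [[-0.007, -0.999, -0.031], [-0.002, -0.031, 1.0], [-1.0, 0.007, -0.002]]
wrist_force: [-0.1, 0.1, -0.3]
gripper_width: 0.352
```

>>> play_rows --commands '[{"fingers":1,"tx":0,"ty":0,"tz":0,"ax":0,"ay":0,"az":0},{"fingers":1,"tx":0,"ty":0,"tz":0,"ax":0,"ay":0,"az":0},{"fingers":1,"tx":0,"ty":0,"tz":0,"ax":0,"ay":0,"az":0},{"fingers":1,"tx":0,"ty":0,"tz":0,"ax":0,"ay":0,"az":0}]'

```text
time_s: 15.45
tcp_pos: [0.4707, 0.0333, 0.1108]
ee_rot: [[0.001, -0.999, -0.033], [0.001, -0.033, 0.999], [-1.0, -0.001, 0.001]]
wrist_force: [-3.6, 1.1, 2.5]
gripper_width: 0.131
```

>>> play_rows --commands '[{"fingers":1,"tx":0,"ty":-0.015,"tz":0,"ax":0,"ay":0,"az":0},{"fingers":1,"tx":0,"ty":-0.04,"tz":0,"ax":0,"ay":0,"az":0},{"fingers":1,"tx":0,"ty":-0.065,"tz":0,"ax":0,"ay":0,"az":0},{"fingers":1,"tx":0,"ty":-0.09,"tz":0,"ax":0,"ay":0,"az":0},{"fingers":1,"tx":0,"ty":-0.105,"tz":0,"ax":0,"ay":0,"az":0}]'

```text
time_s: 15.87
tcp_pos: [0.5498, 0.0354, 0.1106]
ee_rot: [[-0.0, -0.999, -0.034], [-0.0, -0.034, 0.999], [-1.0, 0.0, -0.0]]
wrist_force: [-4.5, 0.2, 3.5]
gripper_width: 0.107
```

>>> play_rows --commands '[{"fingers":1,"tx":0,"ty":-0.02,"tz":0,"ax":0,"ay":0,"az":0},{"fingers":1,"tx":0,"ty":-0.04,"tz":0,"ax":0,"ay":0,"az":0},{"fingers":1,"tx":0,"ty":-0.06,"tz":0,"ax":0,"ay":0,"az":0},{"fingers":1,"tx":0,"ty":-0.08,"tz":0,"ax":0,"ay":0,"az":0},{"fingers":1,"tx":0,"ty":-0.09,"tz":0,"ax":0,"ay":0,"az":0}]'

```text
time_s: 16.28
tcp_pos: [0.6174, 0.0375, 0.1106]
ee_rot: [[0.0, -0.999, -0.034], [-0.001, -0.034, 0.999], [-1.0, -0.0, -0.001]]
wrist_force: [-3.8, -2.4, 2.9]
gripper_width: 0.102
```

>>> play_rows --commands '[{"fingers":1,"tx":0,"ty":-0.012,"tz":0,"ax":0,"ay":0,"az":0},{"fingers":1,"tx":0,"ty":-0.024,"tz":0,"ax":0,"ay":0,"az":0},{"fingers":1,"tx":0,"ty":-0.034,"tz":0,"ax":0,"ay":0,"az":0},{"fingers":1,"tx":0,"ty":-0.038,"tz":0,"ax":0,"ay":0,"az":0},{"fingers":1,"tx":0,"ty":-0.038,"tz":0,"ax":0,"ay":0,"az":0}]'

```text
time_s: 16.7
tcp_pos: [0.6472, 0.0385, 0.1106]
ee_rot: [[0.004, -0.999, -0.034], [-0.001, -0.034, 0.999], [-1.0, -0.004, -0.001]]
wrist_force: [0.6, -5.3, 4.5]
gripper_width: 0.102
```

>>> play_rows --commands '[{"fingers":1,"tx":0,"ty":-0.004,"tz":0,"ax":0,"ay":0,"az":0},{"fingers":1,"tx":0,"ty":-0.008,"tz":0,"ax":0,"ay":0,"az":0},{"fingers":1,"tx":0,"ty":-0.01,"tz":0,"ax":0,"ay":0,"az":0},{"fingers":1,"tx":0,"ty":-0.01,"tz":0,"ax":0,"ay":0,"az":0}]'

```text
time_s: 17.03
tcp_pos: [0.6493, 0.0385, 0.1105]
ee_rot: [[-0.008, -0.999, -0.034], [-0.002, -0.034, 0.999], [-1.0, 0.008, -0.002]]
wrist_force: [-11.6, -3.4, 12.7]
gripper_width: 0.105
```

The drawer is against its end stop: TCP x 0.6493, 0.180 m from the open stop, with the force rising. I'll relax and release.

>>> play_rows --commands '[{"fingers":1,"tx":0,"ty":0.005,"tz":0,"ax":0,"ay":0,"az":0},{"fingers":1,"tx":0,"ty":0.005,"tz":0,"ax":0,"ay":0,"az":0},{"fingers":0.3,"tx":0,"ty":0.005,"tz":0,"ax":0,"ay":0,"az":0},{"fingers":0.3,"tx":0,"ty":0.005,"tz":0,"ax":0,"ay":0,"az":0},{"fingers":0.3,"tx":0,"ty":0.005,"tz":0,"ax":0,"ay":0,"az":0}]'

```text
time_s: 17.45
tcp_pos: [0.6494, 0.04, 0.1093]
ee_rot: [[0.002, -0.999, -0.034], [0.001, -0.034, 0.999], [-1.0, -0.002, 0.001]]
wrist_force: [0.7, -1.2, -0.3]
gripper_width: 0.25
```

>>> play_rows --commands '[{"fingers":0.3,"tx":-0.02,"ty":0,"tz":0,"ax":0,"ay":0,"az":0},{"fingers":0.3,"tx":-0.06,"ty":0,"tz":0,"ax":0,"ay":0,"az":0},{"fingers":0.3,"tx":-0.11,"ty":0,"tz":0,"ax":0,"ay":0,"az":0},{"fingers":0.3,"tx":-0.16,"ty":0.03,"tz":0,"ax":0,"ay":0,"az":0},{"fingers":0.3,"tx":-0.2,"ty":0.06,"tz":0,"ax":0,"ay":0,"az":0}]'

```text
time_s: 17.87
tcp_pos: [0.6049, 0.0384, 0.2608]
ee_rot: [[0.002, -0.999, -0.034], [0.001, -0.034, 0.999], [-1.0, -0.002, 0.001]]
wrist_force: [0.9, 0.9, 0.8]
gripper_width: 0.349
```

Run:
```python
from h import *
plan((.6,.033,.26),182)
p=wrist();cv2.imwrite('pics/w7.png',p['image'][:260,100:400,::-1])
print('bar shut predicted .649 ->',proj(p,(.649,.0,.106))-[100,0],'plate',proj(p,(.689,.0,.115))-[100,0],proj(p,(.689,.0,.14))-[100,0])
```

```text
t [ 0.0011  0.0068 -0.007 ] a [-0.0002  0.0003  0.0007] rows 0.2 yaw now -178.04 pos [0.6049 0.0384 0.2608] F [0.9 0.9 0.8] g 0.349 t 17.87
bar shut predicted .649 -> [134.03368035 151.81299036] plate [ 84.88698207 151.13100626] [ 75.86580086 154.05850053]
```

View pics/w7.png

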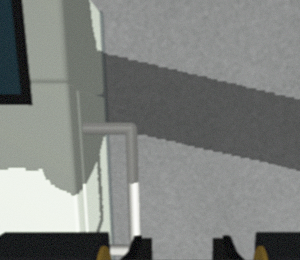

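Bar at crop column ~132 against 134 predicted for shut, and the plate is flush with the face. I'll hand in.

```bash
python3 -c "
from station import job
print(job.finish_job())"
```

```text
the job is handed in; nothing more can be done
None
```

I pulled the drawer out to its stop, set the carousel down on the spindle and pushed the drawer shut. The job was handed in at about 18 s of the 72 s allowed, and no verdict was reported.

- **Drawer out:** I gripped the bar handle and pulled until the force rose sharply at the stop, after 162 mm of travel. So it had started about 18 mm ajar.
- **Carousel home:** I took the white carousel by its fin, turned it about 8° to match the cross bar (seen at about 25°) and lowered it. It passed the bar's top height without support. It met the seat with the tool at 0.1096 m, against 0.1095 m expected. The side picture afterwards matched the fully home height.
- **Drawer shut:** I pushed the drawer in at no more than about 0.25 m/s, with no catching. It stopped 180 mm from the open stop. The last picture shows the front plate flush and the bar about 2 pixels from where a shut drawer should put it. The gripper was open, clear and about 0.26 m up at hand-in.

No check failed or disagreed. I did not check two things directly:
- **Carousel inside the bay:** it could not be seen once the drawer was shut.
- **Tube rack, bottle and scanner:** I did not measure them again, but the arm never went near them at low height.

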